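# Air the culture dish under its lid

## Task

Use the spatula to air the culture dish with the blue-rimmed lid: from one side, raise the lid by its rim until that edge is just clear of the dish (two to three centimetres up) while the opposite edge stays resting on the dish, and keep it there for about two seconds. Then lower the lid gently so that it sits flat and centred on its dish again, and lay the spatula back across both bars of its rest. Do not touch the lid with the fingers, keep the dish where it stands, and leave the orange-lidded dish, the jar and the tube rack alone.

Things in the scene. Friction and masses are not known exactly. Their poses are not given: they have to be found in the camera images.
- dish: Round glass culture dish, loose on the bench, 110 mm outer diameter, 45 mm tall, 0.45 kg, yellow growth medium and a few seeds inside. Origin: centre of its underside; z up. When one side of its lid is raised, the lid tips about the opposite edge of the dish, where its skirt catches on the dish wall.
- dish_lid: Its lid: frosted clear disc with opaque blue rim, 150 mm diameter, 4 mm thick, 0.12 kg, alike all round. A skirt under it, 122 mm outer, 116 mm inner diameter, 10 mm deep, fits loosely (3 mm all round) outside the dish wall. The rim overhangs the skirt by 14 mm all round, its underside 45 mm above the bench when seated. Origin: centre of the disc's underside, which rests on the dish's mouth; z up.
- spatula_grip (a point): Spatula, 200 mm long, 0.08 kg, on its rest: green handle 110 mm long, 18 mm wide and high, then a flat steel blade 30 mm wide, 3 mm thick, flush with the handle's underside, reaching 90 mm beyond it. This point is the place to grip, near the centre of mass: on the centre line, 9 mm above the underside, 20 mm behind the handle's blade-side end. x points to the blade, z up.
- spatula_tip (a point): Middle of the straight front edge of the spatula's blade, half-way through its thickness: 110 mm ahead of the grip point along x and 7.5 mm below it.
- rest: Fixed tool rest: dark foot plate 110 x 120 x 6 mm, two parallel bars 108 mm long (along its y), 70 mm apart (x = -35 and +35 mm), 8 mm wide, tops 35 mm above the bench, with red stops 12 mm higher at both ends (y = -50 and +50 mm). The spatula lies across both bars. Origin: centre of the foot's underside; z up.
- other_dish: Another dish of the same size with reddish medium, to be left alone. Origin: centre of its underside.
- other_dish_lid: Lid of the other dish, same shape and size but with an orange rim. Origin: centre of the underside of its disc.
- jar: Amber jar with white cap, 60 mm diameter, 85 mm tall, to be left alone. Origin: centre of its underside.
- tube_rack: Black wire rack, 90 x 200 mm, of stoppered test tubes, 145 mm tall, to be left alone. Origin: centre of its underside; its long side runs along its y.
Not all that is in view belongs to the job. Leave any black, red or turquoise look-alike of the dish_lid alone.

How it is judged:
On the way, in this order (a step that is already met when the one before it is completed fails the run):
1. the lid is held raised on one side by the spatula, clear of the dish there, its opposite edge still resting on the dish, for one second (angle between dish_lid's own z axis and vertical between 0.1 and 0.35 rad and horizontal distance between dish_lid and dish below 0.02 m and contact force between each of spatula, dish and dish_lid above 0.03 N), for 1 s.
2. the lid sits flat and centred on the dish again (angle between dish_lid's own z axis and vertical below 0.035 rad and horizontal distance between dish_lid and dish below 0.005 m and z of dish_lid in the frame of dish between 0.042 and 0.048 m), for 0.3 s.
At the end, for the whole second after the job is handed in: The blue-rimmed lid lies flat (within 2 degrees), fully down (within 3 mm) and centred (within 5 mm) on its dish, which has moved less than 20 mm; the spatula lies level, right way up and at rest across both bars of its rest, its grip point within 45 mm of the rest's centre (all of step 2 and linear speed of each of dish_lid, spatula below 0.02 m/s and contact force between spatula and dish_lid below 0.02 N and distance of dish from where it was at the start of the episode below 0.02 m and horizontal distance between spatula_grip and rest below 0.045 m and z of spatula_grip in the frame of rest between 0.04 and 0.048 m and angle between spatula_grip's own z axis and vertical below 0.08 rad and contact force between spatula and rest above 0.1 N); the robot touches nothing.
It fails at once if the lid is tipped wide open (over 26 degrees) or taken off the dish (over 30 mm off centre) (angle between dish_lid's own z axis and vertical above 0.45 rad or horizontal distance between dish_lid and dish above 0.03 m).
It fails at once if the lid is dropped or flung (its centre moves faster than 0.2 m/s) (linear speed of dish_lid above 0.2 m/s).
It fails at once if the fingers touch the lid (contact force between the fingers and dish_lid above 0.3 N).
It fails at once if the dish is shoved more than 30 mm or tipped (distance of dish from where it was at the start of the episode above 0.03 m or angle between dish's own z axis and vertical above 0.2 rad).
It fails at once if a bystander (orange-lidded dish, its lid, jar, tube rack) is moved more than 15 mm (distance of any of other_dish, other_dish_lid, jar, tube_rack from where it was at the start of the episode above 0.015 m).
It also fails if it takes over 61 s, if anything falls off the work surface, if the arm or the gripper's body presses on something with over 40 N, if the wrist force passes 120 N, or if a joint passes its speed limit or range.

## Robot

A 6-joint arm with a two-finger parallel gripper is mounted at the origin on the work surface. World frame = base frame: x ahead of the robot, y to its left, z up, the work surface at z = 0. Lengths are in m, angles in rad, forces in N, time in s.
With the tool pointing down it reaches from about 0.25 to 0.775 m from the base axis. Payload 4 kg.
Tool frame: the origin (TCP) lies at the very end of the fingers, on their centre line; the grasp point (between the pads) lies 19 mm behind it; z points along the fingers, y is the line along which they close (so a half turn about z gives the same grasp; the last joint's range is limited). The gripper opens to 94 mm and grips with 3 to 60 N. Pads are 16 mm wide; open, the fingers measure 119 mm over their backs; the gripper's body (75 mm by 177 mm) begins 78 mm behind the grasp point.
Start: joints at [-1.275, 0.087, 1.371, -0, 1.684, -0.103], TCP at [0.214, -0.507, 0.177] pointing down, gripper open.
Joint ranges: [-3.1, 3.1], [-0.76, 2.03], [0.27, 2.55], [-1.08, 4.22], [0.17, 2.65], [-2.57, 2.57]. Speed limits (rad/s): [2.79, 2.79, 3.14, 3.14, 3.14, 3.14].

## Interface

Orientations are given as [roll, pitch, yaw] about the fixed x, y, z axes, in that order (R = Rz(yaw) Ry(pitch) Rx(roll)).
In Python, from bench import robot gives the robot as it stands. The module is installed in compiled form; this text tells all that it offers.
- The arm moves only by the tool move_arm, never from a script. Its argument "deltas" is one flat list of numbers, 7 for each row, row after row: the turn, a rotation vector about the tool's x, y, z in rad, then the shift along the tool's x, y, z in cm, then the closure, from -1 (fully open) to 1 (shut). A call has 1 to 8 rows; each row is the pose to reach, as a shift and turn from the pose commanded when the call began, along the tool's axes at that moment; what a row does not reach only later rows make up. A row lasts 1/10 s, in which the tool goes at most 50 mm and 8.59 degrees, less where a joint would pass 70% of its speed; a pose out of reach is approached as far as the arm can. A call with a gripper value outside its range is refused whole. The fingers move at their own pace and stop on an object; the grip force is fixed at half the most. Time passes only in rows, so rows that repeat a pose let the fingers close. It gives the time, the measured TCP pose, the force, the opening and the grip force at its end, in the units of the state.
- robot.get_obs(): the state, without advancing time (a new reading comes with each control period).
- robot.snapshot(name): name is "side" or "top"; returns a dict with "image" (400x640x3 uint8, red, green, blue), "depth" (400x640 float32, m along the optical axis (not along the pixel's ray), 0 where there is no reading), "fov_y" (degrees; the focal length in pixels is half the picture's height over the tangent of half this angle, whatever the lens; pixels are square), "cx", "cy" (the principal point, pixels), "origin" and "orientation" of the camera in the world. Camera axes: x right, y up, looking along -z (the intrinsics and any distortion apply to the point x, -y, -z); pixel columns grow to the right and rows downward; lengths in m; the calibration is good to about 2 mm. A picture is of the moment at which its call begins.
- robot.close_job(): hands the job in; it is judged then, once.
The state is a dict: "time": time; "joint_positions": joint angles; "qvel": joint speeds; "joint_torque": joint torques, N m; "tool_pos": TCP position; "ee_rot": TCP orientation; "wrist_force": force on the tool from outside, world axes, zero at the start; "wrist_torque": the same for the moment, N m; "width": finger opening in m; "finger_force": force on a finger pad.
Only numpy, scipy, OpenCV 4.12 (cv2) and the standard library are available. Lean on these libraries where they do the work, as an engineer would, in place of code of your own. Each camera call takes 0.05 s, during which the arm holds its last target. There are 200 camera calls.

## Working session

There is one attempt and no reset: what is moved stays moved. The work goes in short steps, Python scripts to look and compute and a tool call to move; the robot and the scene stay as the last step left them, time stands still between calls to the robot, and variables do not carry over. Pictures are saved under pics/ and viewed, at most 10 in all, crops included, and the job is handed in when it is done.

Besides the shell and the picture viewer there is one more tool, called after "Request:" by a JSON object that holds its "method" and its "body", one argument or row to a line. move_arm: Moves the arm, as the interface text tells. Its arguments: {"type":"object","properties":{"deltas":{"type":"array","items":{"type":"number"}}},"required":["deltas"]}

```bash
mkdir -p pics; cat > h.py <<'E'
import numpy as np, cv2, pickle
from scipy.spatial.transform import Rotation as R
from bench import robot
def snap(n):
    s=robot.snapshot(n); pickle.dump(s,open(n+'.pkl','wb')); return s
def cam(s):
    o=np.array(s['orientation'],float)
    M=o if o.shape==(3,3) else (R.from_quat(o).as_matrix() if o.size==4 else R.from_euler('xyz',o).as_matrix())
    f=s['image'].shape[0]/2/np.tan(np.radians(s['fov_y'])/2)
    return np.array(s['origin']),M,f
def ray(s,u,v):
    o,M,f=cam(s); u=np.asarray(u,float);v=np.asarray(v,float)
    d=np.stack([(u-s['cx'])/f,-(v-s['cy'])/f,-np.ones_like(u)],-1)
    return o,d@M.T
def onz(s,u,v,z):
    o,d=ray(s,u,v); return o+d*((z-o[2])/d[...,2])[...,None]
def dep(s,u,v):
    o,d=ray(s,u,v); return o+d*s['depth'][np.asarray(v,int),np.asarray(u,int)][...,None]
def proj(s,p):
    o,M,f=cam(s); c=(np.asarray(p)-o)@M
    return s['cx']+f*c[...,0]/-c[...,2], s['cy']-f*c[...,1]/-c[...,2]
def save(name,im,k=1):
    cv2.imwrite('pics/'+name,cv2.resize(im[:,:,::-1],None,fx=k,fy=k))
E
python3 - <<'E'
from h import *
for n in('top','side'):
    s=snap(n); save(n+'0.png',s['image']); print({k:v for k,v in s.items() if k not in('image','depth')})
print(robot.get_obs())
E
```

```text
{'fov_y': 42.47769361664926, 'cx': 318.7595113295383, 'cy': 192.65670901139583, 'origin': array([0.3510286 , 0.11229825, 1.44522901]), 'orientation': array([ 0.17062587, -0.00628616, -1.55897494])}
{'fov_y': 52.729617435220824, 'cx': 322.357023965552, 'cy': 193.14262899074498, 'origin': array([0.24046614, 0.82256942, 0.7331936 ]), 'orientation': array([ 8.57330777e-01, -6.87252934e-04, -2.70005471e+00])}
{'time': 0.1, 'joint_positions': array([-1.27511930e+00,  8.78943692e-02,  1.37205089e+00, -6.56565559e-06,
        1.68357118e+00, -1.03073827e-01]), 'qvel': array([ 0.00039277,  0.0002454 , -0.00214017, -0.00062915, -0.00114426,
        0.0004512 ]), 'joint_torque': array([ 2.38374603e-03, -3.41252661e+01, -3.03301370e+01,  7.20275240e-02,
        3.04290396e-02, -9.18663818e-05]), 'tool_pos': array([ 0.21340106, -0.50634631,  0.17554049]), 'ee_rot': array([-3.13967840e+00, -1.91450801e-04,  3.98749938e-01]), 'wrist_force': array([-0.89037824, -0.5878438 ,  1.05701316]), 'wrist_torque': array([0.00919984, 0.07203999, 0.00670463]), 'finger_force': 0.0, 'width': 0.09414138718117743}
```

View pics/top0.png

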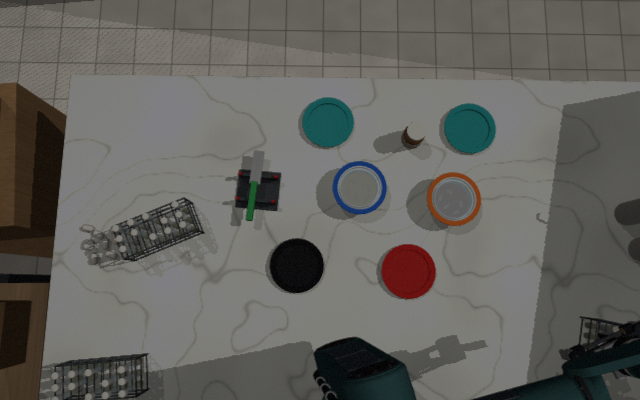

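View pics/side0.png

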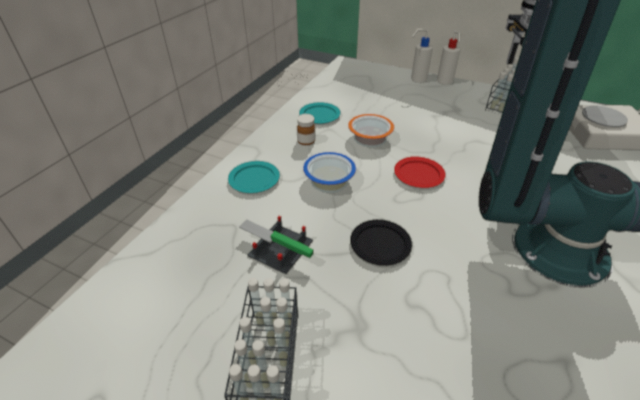

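Top view: candidates for the lid are the blue-rimmed one (359,187), orange (454,199), black (297,266), red (408,272) and turquoise (327,122) and (469,128). I choose blue at (359,187), on the dish with clear frosted centre. The spatula is at (252,190), with its handle toward the image bottom and its blade up. The side view agrees (blue lid at 330,170).

```bash
cat > m.py <<'E'
from h import *
def mask(s,c):
    h=cv2.cvtColor(s['image'],cv2.COLOR_RGB2HSV); H,S,V=[h[...,i].astype(int) for i in range(3)]
    if c=='blue': m=(abs(H-111)<10)&(S>140)&(V>60)
    if c=='green': m=(abs(H-62)<13)&(S>130)&(V>50)
    if c=='orange': m=(abs(H-11)<7)&(S>150)&(V>120)
    if c=='red': m=((H<6)|(H>174))&(S>150)&(V>70)
    return m.astype(np.uint8)
def comps(s,c,a=5):
    n,l,st,ce=cv2.connectedComponentsWithStats(mask(s,c)); return [(tuple(ce[i].round(1)),st[i].tolist(),(l==i)) for i in range(1,n) if st[i][4]>=a]
E
python3 - <<'E'
from m import *
for n in('top','side'):
    s=pickle.load(open(n+'.pkl','rb')); print(n)
    for c in('blue','orange'):
        L=max(comps(s,c),key=lambda t:t[1][4])
        cnt=max(cv2.findContours(L[2].astype(np.uint8),cv2.RETR_EXTERNAL,cv2.CHAIN_APPROX_NONE)[0],key=len)[:,0]
        p=onz(s,cnt[:,0],cnt[:,1],.049); 
        (x,y),r=cv2.minEnclosingCircle(p[:,:2].astype(np.float32)); e=cv2.fitEllipse((p[:,:2]*1000).astype(np.float32)); print(c,L[:2],x,y,r,e)
    for L in comps(s,'green',20):
        v,u=np.nonzero(L[2]); p=onz(s,u,v,.053 if n=='top' else .05)
        print('green',L[:2],p.mean(0), cv2.minAreaRect((p[:,:2]*1000).astype(np.float32)))
    for L in comps(s,'red',3):
        if L[1][4]<200: print('red',L[:2],onz(s,*np.array(L[0]),.045))
s=pickle.load(open('top.pkl','rb'))
for u,v in[(100,300),(260,160),(257,160),(256,165),(252,190),(249,215),(359,187)]: print(u,v,dep(s,u,v))
save('crop0.png',s['image'][140:240,220:400],4)
E
```

```text
top
blue ((np.float64(358.8), np.float64(187.9)), [333, 161, 53, 53, 615]) 0.6088507771492004 -0.004465669859200716 0.07411295175552368 ((608.5245971679688, -4.857288360595703), (144.15487670898438, 144.78790283203125), 48.02797317504883)
orange ((np.float64(454.3), np.float64(198.3)), [428, 173, 53, 52, 576]) 0.5809450149536133 -0.26524093747138977 0.07315046340227127 ((580.9225463867188, -265.6990661621094), (142.82838439941406, 143.55844116210938), 117.67255401611328)
green ((np.float64(251.4), np.float64(199.9)), [247, 181, 11, 39, 245]) [0.56864723 0.29041833 0.053     ] ((567.9678344726562, 290.6406555175781), (18.311254501342773, 105.86193084716797), 83.84080505371094)
red ((np.float64(239.7), np.float64(173.0)), [239, 172, 3, 3, 7]) [0.64493064 0.32651666 0.045     ]
red ((np.float64(275.1), np.float64(175.9)), [274, 175, 3, 3, 8]) [0.63800408 0.22806482 0.045     ]
red ((np.float64(236.9), np.float64(197.3)), [236, 196, 3, 3, 7]) [0.57649679 0.33163049 0.045     ]
red ((np.float64(272.7), np.float64(200.9)), [271, 200, 4, 3, 9]) [0.5677277  0.23282488 0.045     ]
side
blue (
[... 786 characters left out ...]
float64(278.8), np.float64(218.4)), [278, 217, 2, 4, 5]) [0.63537792 0.2336348  0.045     ]
red ((np.float64(303.4), np.float64(228.3)), [303, 227, 2, 4, 7]) [0.5660102  0.23774128 0.045     ]
red ((np.float64(254.5), np.float64(245.1)), [253, 243, 4, 5, 15]) [0.64194568 0.33222343 0.045     ]
red ((np.float64(279.4), np.float64(256.3)), [277, 254, 5, 6, 23]) [0.57446603 0.33664895 0.045     ]
100 300 [0.29366572 0.70152693 0.00319218]
260 160 [0.68483175 0.27237034 0.03601352]
257 160 [0.6848469  0.28085016 0.03547614]
256 165 [0.6708884  0.28343289 0.03346153]
252 190 [0.59573339 0.28953064 0.05473451]
249 215 [0.52696457 0.29571811 0.05190354]
359 187 [ 0.60930096 -0.00465104  0.04718819]
```

View pics/crop0.png

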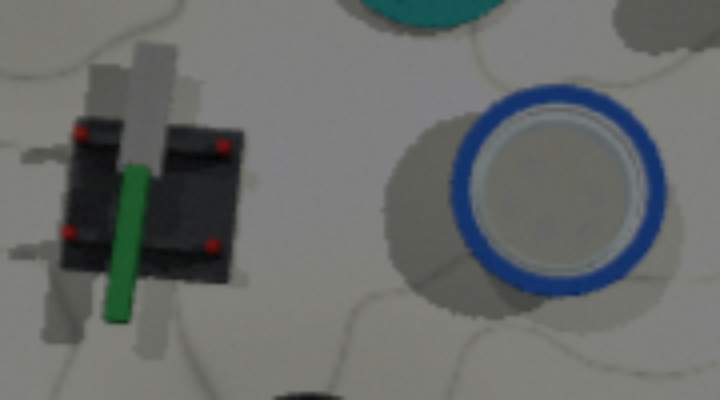

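The crop confirms blue rim, clear centre and dish. I'll fetch the spatula at about (0.603, 0.287), yaw -0.11, and lift the lid from its -x (robot) side, where there is free room between the black and red lids.

Request:
{"method": "move_arm", "body": {
  "deltas": [0,0,0.06,2,-1.7,-0.9,-1,0,0,0.12,5.4,-4.6,-1.8,-1,0,0,0.18,8.8,-7.5,-2.7,-1,0,0,0.24,12.2,-10.4,-3.6,-1,0,0,0.3,15.6,-13.3,-4.5,-1,0,0,0.36,19,-16.2,-5.4,-1,0,0,0.42,22.4,-19.1,-6.3,-1,0,0,0.48,25.8,-22,-7.2,-1]
}}

```text
time: 0.9
tool_pos: [0.3661, -0.2021, 0.2485]
ee_rot: [-3.141, 0.0, -0.084]
wrist_force: [0.5, 0.0, -0.4]
width: 0.0939
finger_force: 0.0
```

```bash
cat > go.py <<'E'
import sys
from h import *
def rel(pos,rot):
    o=robot.get_obs(); M=R.from_euler('xyz',o['ee_rot']); 
    return (M.inv()*R.from_euler('xyz',rot)).as_rotvec().round(4), (M.inv().apply(np.array(pos)-o['tool_pos'])*100).round(2)
def st():
    o=robot.get_obs(); print(round(o['time'],2),'pos',o['tool_pos'].round(4),'rot',o['ee_rot'].round(4),'F',o['wrist_force'].round(2),'w',round(o['width'],4),'ff',round(o['finger_force'],1),'q',o['joint_positions'].round(3))
if len(sys.argv)>4:
    a=[float(x) for x in sys.argv[1:7]]; st(); print(rel(a[:3],a[3:]))
E
python3 go.py .603 .287 .2 3.1416 0 -.11
python3 - <<'E'
from h import *
s=pickle.load(open('top.pkl','rb'))
v,u=np.mgrid[190:270,80:230]; p=dep(s,u.ravel(),v.ravel()); k=p[:,2]>.1
print(p[k].min(0),p[k].max(0)); q=p[k]; i=q[:,1].argsort()[:15]; print(q[i].round(3))
E
```

```text
0.9 pos [ 0.3661 -0.2021  0.2485] rot [-3.1414e+00  2.0000e-04 -8.4100e-02] F [ 0.53  0.03 -0.38] w 0.0939 ff 0.0 q [-0.64  -0.211  1.512  0.     1.841  1.015]
(array([-0.0002,  0.0002,  0.0259]), array([ 19.5 , -50.73,   4.86]))
[0.3510286  0.11229825 0.10001565] [0.5660478  0.64899509 1.44522901]
[[0.351 0.112 1.445]
 [0.351 0.112 1.445]
 [0.351 0.112 1.445]
 [0.351 0.112 1.445]
 [0.351 0.112 1.445]
 [0.351 0.112 1.445]
 [0.351 0.112 1.445]
 [0.351 0.112 1.445]
 [0.351 0.112 1.445]
 [0.351 0.112 1.445]
 [0.351 0.112 1.445]
 [0.351 0.112 1.445]
 [0.351 0.112 1.445]
 [0.351 0.112 1.445]
 [0.351 0.112 1.445]]
```

Request:
{"method": "move_arm", "body": {
  "deltas": [0,0,0,1,-2.6,0,-1,0,0,0,3,-7.4,0,-1,0,0,0,4.8,-12.2,0,-1,0,0,0,6.6,-17,0,-1,0,0,0.02,8.4,-21.8,0,-1,0,0,0.02,10.2,-26.6,0,-1,0,0,0.02,12,-31.4,0,-1,0,0,0.02,13.8,-36.2,0,-1]
}}

```text
time: 1.7
tool_pos: [0.529, 0.1391, 0.248]
ee_rot: [3.141, 0.001, -0.101]
wrist_force: [-0.5, -2.3, 0.7]
width: 0.094
finger_force: 0.0
```

```bash
python3 go.py .603 .287 .1 3.1416 0 -.11
```

```text
1.7 pos [0.529  0.1391 0.248 ] rot [ 3.1411e+00  5.0000e-04 -1.0080e-01] F [-0.55 -2.29  0.74] w 0.094 ff 0.0 q [ 0.154  0.078  1.24  -0.     1.824  1.825]
(array([0.0005, 0.0005, 0.0092]), array([  5.88, -15.47,  14.79]))
```

Request:
{"method": "move_arm", "body": {
  "deltas": [0,0,0.01,1.3,-3.6,0,-1,0,0,0.01,2.8,-7.5,1,-1,0,0,0.01,4.3,-11.4,2.5,-1,0,0,0.01,5.3,-14,5,-1,0,0,0.01,5.8,-15.2,8,-1,0,0,0.01,5.9,-15.4,11,-1,0,0,0.01,5.9,-15.4,13,-1,0,0,0.01,5.9,-15.4,13,-1]
}}

```text
time: 2.5
tool_pos: [0.6001, 0.2834, 0.1128]
ee_rot: [3.137, 0.009, -0.111]
wrist_force: [-0.3, -0.5, 0.1]
width: 0.0938
finger_force: 0.0
```

```bash
python3 go.py .603 .287 .025 3.1416 0 -.11; python3 - <<'E'
from h import *
a=snap('top')['image'][100:250,180:330]; b=snap('side')['image'][150:300,200:350]
save('c1.png',np.hstack([a,b]),2.6)
E
```

```text
2.5 pos [0.6001 0.2834 0.1128] rot [ 3.1369  0.0091 -0.1109] F [-0.34 -0.46  0.11] w 0.0938 ff 0.0 q [ 0.356  0.368  1.16  -0.     1.624  2.038]
(array([ 0.0047,  0.0091, -0.0009]), array([ 0.33, -0.43,  8.77]))
```

View pics/c1.png

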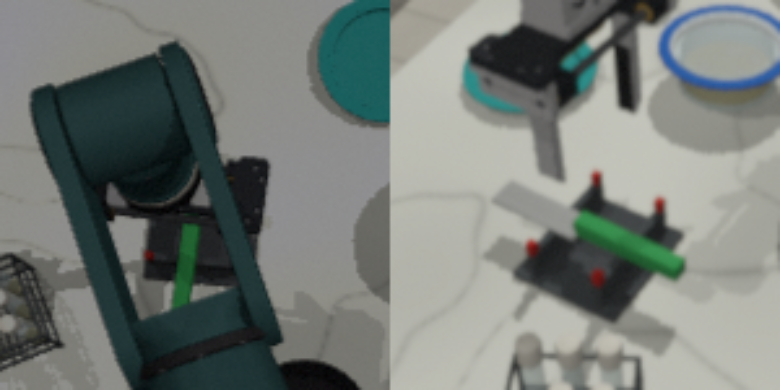

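The picture shows the fingers open above the handle (side crop 560,120), straddling it across its width, with the tube rack clear. I'll go down and grip.

Request:
{"method": "move_arm", "body": {
  "deltas": [0,0,0,0.3,-0.4,2,-1,0,0,0,0.3,-0.4,4,-1,0,0,0,0.3,-0.4,6,-1,0,0,0,0.3,-0.4,7.5,-1,0,0,0,0.3,-0.4,8.6,-1,0,0,0,0.3,-0.4,8.7,-1,0,0,0,0.3,-0.4,8.7,-1]
}}

```text
time: 3.3
tool_pos: [0.6069, 0.288, 0.0323]
ee_rot: [-3.141, -0.001, -0.111]
wrist_force: [0.5, -0.0, -0.3]
width: 0.0938
finger_force: 0.0
```

```bash
python3 go.py .603 .287 .025 3.1416 0 -.11; python3 - <<'E'
from m import *
s=snap('side'); a=s['image'][150:300,200:350]
save('c2.png',a,4)
E
```

```text
3.3 pos [0.6069 0.288  0.0323] rot [-3.1412e+00 -1.0000e-03 -1.1130e-01] F [ 0.48 -0.01 -0.32] w 0.0938 ff 0.0 q [ 0.359  0.417  1.256 -0.     1.467  2.041]
(array([-0.0004, -0.001 , -0.0013]), array([-0.37,  0.14,  0.73]))
```

View pics/c2.png

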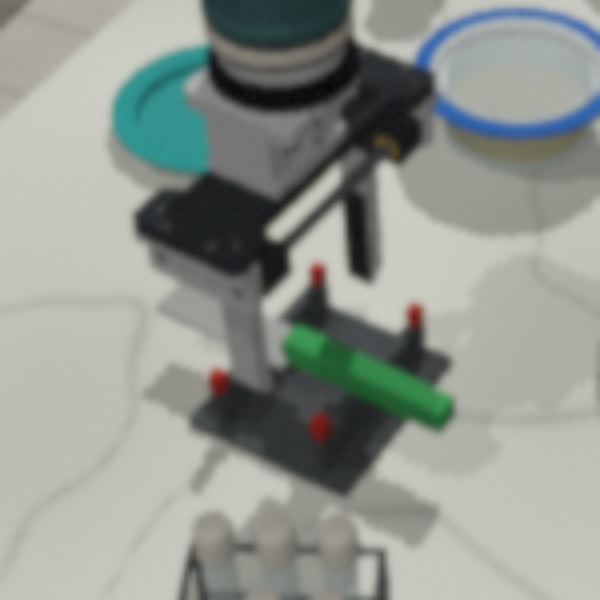

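The side crop shows the fingers around the handle's front end (handle end at crop 300,345). I'll check the along-handle offset by projection.

```bash
python3 - <<'E'
from h import *
s=pickle.load(open('side.pkl','rb'))
def P(n,p): u,v=proj(s,np.array(p)); print(n,round((u-200)*4),round((v-150)*4), round(u,1),round(v,1))
d=np.array([np.cos(.11),-np.sin(.11),0]);n=np.array([np.sin(.11),np.cos(.11),0])
g=np.array([.603,.287,.044]); t=np.array([.607,.288,.0323])
P('front top',g+d*.02+[0,0,.009]);P('rear top',g-d*.09+[0,0,.009]);P('tip',g+d*.11-[0,0,.0075])
P('fing near inner',t+n*.047);P('far inner',t-n*.047)
P('fing near outer',t+n*.06)
E
```

```text
front top 289 326 272.2 231.5
rear top 448 402 312.1 250.5
tip 172 289 243.1 222.2
fing near inner 263 415 265.7 253.9
far inner 359 313 289.7 228.4
fing near outer 249 431 262.1 257.7
```

```bash
python3 - <<'E'
from m import *
s=snap('side'); o=robot.get_obs(); print(o['tool_pos'],o['time'])
# far finger around px (291,218), near finger (264,245)
for (u0,u1,v0,v1) in [(284,298,196,226),(254,272,222,252)]:
    v,u=np.mgrid[v0:v1,u0:u1]; p=dep(s,u.ravel(),v.ravel())
    for r in range(v0,v1,3):
        q=dep(s,np.arange(u0,u1),np.full(u1-u0,r)); print(r,[tuple((x*1000).astype(int)) for x in q[::4]])
E
```

```text
[0.60732407 0.28819697 0.03305231] 3.4
196 [(np.int64(583), np.int64(283), np.int64(176)), (np.int64(577), np.int64(278), np.int64(174)), (np.int64(591), np.int64(237), np.int64(136)), (np.int64(662), np.int64(98), np.int64(0))]
199 [(np.int64(580), np.int64(289), np.int64(174)), (np.int64(600), np.int64(241), np.int64(128)), (np.int64(590), np.int64(239), np.int64(129)), (np.int64(656), np.int64(109), np.int64(0))]
202 [(np.int64(681), np.int64(132), np.int64(-2)), (np.int64(601), np.int64(240), np.int64(117)), (np.int64(591), np.int64(238), np.int64(119)), (np.int64(650), np.int64(120), np.int64(0))]
205 [(np.int64(673), np.int64(145), np.int64(0)), (np.int64(601), np.int64(241), np.int64(109)), (np.int64(591), np.int64(240), np.int64(112)), (np.int64(645), np.int64(129), np.int64(-1))]
208 [(np.int64(670), np.int64(152), np.int64(-3)), (np.int64(601), np.int64(242), np.int64(100)), (np.int64(592), np.int64(240), np.int64(102)), (np.int64(639), np.int64(140), np.int64(0))]
211 [(np.int64(663), np.int64(164), np.int64(0)), (np.int64(602), np.int64(241), np.int64(89)), (np.int64(592)
[... 2483 characters left out ...]
243 [(np.int64(646), np.int64(327), np.int64(45)), (np.int64(620), np.int64(345), np.int64(75)), (np.int64(608), np.int64(347), np.int64(83)), (np.int64(603), np.int64(339), np.int64(77)), (np.int64(634), np.int64(283), np.int64(6))]
246 [(np.int64(642), np.int64(334), np.int64(43)), (np.int64(641), np.int64(321), np.int64(30)), (np.int64(610), np.int64(346), np.int64(71)), (np.int64(603), np.int64(341), np.int64(70)), (np.int64(629), np.int64(291), np.int64(6))]
249 [(np.int64(645), np.int64(332), np.int64(30)), (np.int64(640), np.int64(323), np.int64(23)), (np.int64(639), np.int64(310), np.int64(10)), (np.int64(632), np.int64(304), np.int64(7)), (np.int64(625), np.int64(298), np.int64(5))]
```

```bash
cat > fz.py <<'E'
from m import *
s=snap('side'); o=robot.get_obs(); print(o['time'],o['tool_pos'].round(4),o['joint_positions'].round(4))
v,u=np.mgrid[100:300,200:400]; p=dep(s,u.ravel(),v.ravel()); 
x,y,z=o['tool_pos']
k=(abs(p[:,0]-x)<.02)&(abs(p[:,1]-y)>.035)&(abs(p[:,1]-y)<.075)&(p[:,2]>.05)
for sg in(1,-1):
    q=p[k&((p[:,1]-y)*sg>0)]; print(len(q),np.sort(q[:,2])[:6].round(3),q[q[:,2]<.1].mean(0).round(3))
E
python3 fz.py
```

```text
3.45 [0.6073 0.2882 0.0331] [ 3.5890e-01  4.1680e-01  1.2549e+00 -1.0000e-04  1.4673e+00  2.0409e+00]
1521 [0.063 0.067 0.07  0.07  0.07  0.071] [0.609 0.345 0.085]
339 [0.062 0.062 0.062 0.063 0.064 0.064] [0.599 0.239 0.081]
```

Request:
{"method": "move_arm", "body": {
  "deltas": [0,0,0,0,0,0,-1,0,0,0,0,0,0,-1]
}}

```text
time: 3.65
tool_pos: [0.6068, 0.288, 0.0323]
ee_rot: [-3.141, -0.001, -0.111]
wrist_force: [-0.0, -0.4, -0.3]
width: 0.094
finger_force: 0.0
```

```bash
python3 fz.py
```

```text
3.7 [0.6067 0.288  0.032 ] [ 3.5890e-01  4.1750e-01  1.2562e+00 -1.0000e-04  1.4671e+00  2.0409e+00]
1547 [0.065 0.066 0.068 0.069 0.069 0.071] [0.609 0.345 0.085]
349 [0.059 0.061 0.062 0.062 0.063 0.063] [0.598 0.239 0.081]
```

Camera depth puts the fingertips at z ≈ 0.06 while the state says 0.032. I'll go down to a state z of about 0.012, which is safe either way, and look again.

Request:
{"method": "move_arm", "body": {
  "deltas": [0,0,0,-0.2,0,0.5,-1,0,0,0,-0.4,0.1,1,-1,0,0,0,-0.4,0.1,1.5,-1,0,0,0,-0.4,0.1,1.8,-1,0,0,0,-0.4,0.1,1.8,-1]
}}

```text
time: 4.2
tool_pos: [0.6017, 0.2871, 0.0124]
ee_rot: [3.141, 0.002, -0.111]
wrist_force: [0.1, 0.5, 0.3]
width: 0.0938
finger_force: 0.0
```

```bash
sed -i 's/>.05)$/>.02)/' fz.py; python3 fz.py; python3 - <<'E'
from h import *
s=pickle.load(open('side.pkl','rb')); save('c3.png',s['image'][170:290,220:340],5)
E
```

```text
4.25 [0.602  0.2872 0.013 ] [ 3.6020e-01  4.2270e-01  1.2884e+00 -1.0000e-04  1.4315e+00  2.0422e+00]
1728 [0.043 0.046 0.046 0.048 0.049 0.05 ] [0.604 0.344 0.075]
318 [0.04  0.042 0.042 0.043 0.043 0.043] [0.593 0.238 0.071]
```

View pics/c3.png

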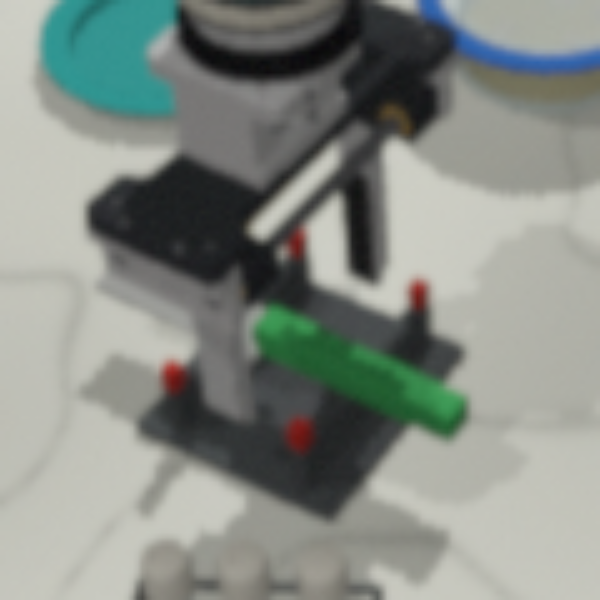

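Vision again gives tips at z ≈ 0.041 when the state says 0.013, a steady 28 mm offset. The fingers' line crosses the handle about 21 mm from its front end, as wanted, so I'll go down 16 mm more and close.

Request:
{"method": "move_arm", "body": {
  "deltas": [0,0,0,0,0,0.5,-1,0,0,0,0,0,1,-1,0,0,0,0,0,1.5,-1,0,0,0,0,0,1.6,-1]
}}

```text
time: 4.65
tool_pos: [0.6016, 0.2871, -0.0037]
ee_rot: [3.141, 0.002, -0.111]
wrist_force: [-1.0, 0.2, 0.2]
width: 0.094
finger_force: 0.0
```

```bash
python3 fz.py; python3 -c "
from go import *
st()"
```

```text
4.7 [ 0.6017  0.2871 -0.0035] [ 3.6020e-01  4.3530e-01  1.3052e+00 -1.0000e-04  1.4027e+00  2.0423e+00]
1798 [0.026 0.03  0.03  0.034 0.036 0.036] [0.604 0.344 0.062]
308 [0.025 0.025 0.026 0.027 0.027 0.027] [0.592 0.238 0.062]
4.7 pos [ 0.6017  0.2871 -0.0035] rot [ 3.1408e+00  1.5000e-03 -1.1130e-01] F [-0.05 -0.71 -0.25] w 0.0938 ff 0.0 q [ 0.36   0.435  1.305 -0.     1.403  2.042]
```

No contact force, so the camera is right: the tips are at 0.025. Close.

Request:
{"method": "move_arm", "body": {
  "deltas": [0,0,0,0,0,0,0,0,0,0,0,0,0,1,0,0,0,0,0,0,1,0,0,0,0,0,0,1,0,0,0,0,0,0,1,0,0,0,0,0,0,1,0,0,0,0,0,0,1]
}}

```text
time: 5.4
tool_pos: [0.6023, 0.2873, -0.0024]
ee_rot: [3.142, -0.0, -0.111]
wrist_force: [-0.2, 0.0, 0.5]
width: 0.0412
finger_force: 0.0
```

Request:
{"method": "move_arm", "body": {
  "deltas": [0,0,0,0,0,0,1,0,0,0,0,0,0,1,0,0,0,0,0,0,1,0,0,0,0,0,0,1,0,0,0,0,0,0,1,0,0,0,0,0,0,1]
}}

```text
time: 6.0
tool_pos: [0.6023, 0.2874, -0.0025]
ee_rot: [-3.142, -0.0, -0.111]
wrist_force: [-0.6, -0.1, -0.1]
width: 0.0178
finger_force: 30.0
```

Request:
{"method": "move_arm", "body": {
  "deltas": [0,0,0,0,0,-0.7,1,0,0,0,0,0,-2,1,0,0,0,0,0,-4,1,0,0,0,-0.3,0.5,-6.5,1,0,0,0,-1,1.7,-8.5,1,0,0,-0.01,-2.2,3.7,-10,1,0,0,-0.03,-3.7,6.5,-11,1,0,0,-0.05,-5.4,9.6,-11.5,1]
}}

```text
time: 6.8
tool_pos: [0.5386, 0.1976, 0.1155]
ee_rot: [-3.141, -0.004, -0.06]
wrist_force: [0.3, -0.5, -0.6]
width: 0.0181
finger_force: 30.0
```

```bash
python3 go.py .39 -.004 .05 3.1416 0 0
```

```text
6.8 pos [0.5386 0.1976 0.1155] rot [-3.1405 -0.0043 -0.0596] F [ 0.26 -0.55 -0.63] w 0.0181 ff 30.0 q [ 0.253  0.156  1.416 -0.     1.566  1.883]
(array([-0.001 , -0.0043, -0.0596]), array([-13.67,  21.02,   6.47]))
```

Request:
{"method": "move_arm", "body": {
  "deltas": [0,0,-0.01,-1.8,2.8,0,1,0,0,-0.02,-3.9,6,0.5,1,0,0,-0.03,-6.1,9.4,1.5,1,0,0,-0.04,-8.4,13,2.5,1,0,0,-0.05,-10.6,16.3,3.8,1,0,0,-0.06,-12.3,18.9,5,1,0,0,-0.06,-13.4,20.5,6,1,0,0,-0.06,-13.7,21,6.5,1]
}}

```text
time: 7.6
tool_pos: [0.3873, -0.0045, 0.0478]
ee_rot: [3.141, -0.001, -0.004]
wrist_force: [-1.0, 0.2, -0.1]
width: 0.0178
finger_force: 30.0
```

```bash
cat > sp.py <<'E'
from m import *
import go
go.st(); o=robot.get_obs()
s=snap('side'); im=s['image']; save('s_%.2f.png'%o['time'],im[130:270,280:480],4)
# blade/handle 3D points from depth near spatula
v,u=np.mgrid[100:330,250:520]; u=u.ravel();v=v.ravel(); p=dep(s,u,v)
t=o['tool_pos'].copy(); t[2]+=.047
g=mask(s,'green')[v,u]>0; c=p[g]; print('green',c.mean(0).round(4),c.min(0).round(4),c.max(0).round(4))
d=p-t; k=(abs(d[:,1])<.03)&(d[:,0]>.03)&(d[:,0]<.13)&(abs(d[:,2])<.04)
b=p[k]; print(len(b))
if len(b)>5:
  for lo in np.arange(.03,.13,.01):
    q=b[(b[:,0]-t[0]>=lo)&(b[:,0]-t[0]<lo+.01)]
    if len(q): print(lo.round(2),len(q),np.median(q,0).round(4),q[:,1].min().round(4),q[:,1].max().round(4))
top=snap('top'); m=mask(top,'green'); print('green top px',m.sum())
E
python3 sp.py; ls pics
```

```text
7.6 pos [ 0.3873 -0.0045  0.0478] rot [ 3.141e+00 -6.000e-04 -3.600e-03] F [-0.98  0.18 -0.08] w 0.0178 ff 30.0 q [-0.158 -0.225  1.922 -0.     1.444  1.417]
green [0.3383 0.0016 0.1   ] [ 0.3008 -0.0078  0.0915] [0.4025 0.008  0.1048]
241
0.03 31 [ 0.4222 -0.0015  0.0881] -0.0215 0.0103
0.04 32 [ 0.4322 -0.0033  0.0881] -0.0195 0.0104
0.05 28 [ 0.4421 -0.0034  0.0879] -0.0196 0.0106
0.06 31 [ 0.4523 -0.0009  0.0883] -0.0208 0.0121
0.07 30 [ 0.4619 -0.004   0.0878] -0.0205 0.0135
0.08 28 [ 0.4717 -0.002   0.0875] -0.0195 0.0108
0.09 31 [ 0.4826 -0.004   0.088 ] -0.018 0.0117
0.1 30 [ 0.4922 -0.0025  0.088 ] -0.0211 0.0112
green top px 114
c1.png
c2.png
c3.png
crop0.png
s_7.60.png
side0.png
top0.png
```

Request:
{"method": "move_arm", "body": {
  "deltas": [0,0,0,0,0,0.8,1,0,0,0,0,0,2,1,0,0,0,0,0,3.3,1,0,0,0,0,0,4.3,1,0,0,0,0,0,4.8,1,0,0,0,0,0,4.8,1]
}}

```text
time: 8.3
tool_pos: [0.3874, -0.003, -0.0018]
ee_rot: [-3.141, 0.003, -0.001]
wrist_force: [0.2, 0.3, -1.2]
width: 0.0176
finger_force: 30.0
```

```bash
python3 sp.py; python3 - <<'E'
from m import *
for n in('side','top'):
    s=pickle.load(open(n+'.pkl','rb')); v,u=np.nonzero(max(comps(s,'blue'),key=lambda t:t[1][4])[2]); p=dep(s,u,v); print(n,np.percentile(p[:,2],[10,50,90]).round(4), np.percentile(p[:,:2],[1,99],axis=0).round(4))
    # blade/near rim region
    k=p[:,0]<.56; print(p[k,0].min().round(4), np.median(p[k,1]).round(4))
E
ls pics|tail -3
```

```text
8.3 pos [ 0.3874 -0.003  -0.0018] rot [-3.1412e+00  2.8000e-03 -9.0000e-04] F [ 0.21  0.26 -1.21] w 0.0176 ff 30.0 q [-0.154 -0.172  1.984 -0.     1.332  1.417]
green [0.3388 0.002  0.051 ] [ 0.3014 -0.0087  0.042 ] [0.3777 0.0085 0.0563]
235
0.03 30 [ 0.4223 -0.0013  0.038 ] -0.0177 0.0134
0.04 30 [ 0.4325 -0.0041  0.0374] -0.0216 0.0131
0.05 29 [4.418e-01 4.000e-04 3.730e-02] -0.0202 0.0116
0.06 29 [4.518e-01 3.000e-04 3.810e-02] -0.0186 0.013
0.07 31 [ 0.4622 -0.0017  0.0376] -0.0181 0.014
0.08 28 [ 0.4724 -0.0007  0.0379] -0.0201 0.0126
0.09 29 [ 0.4817 -0.0011  0.0379] -0.0189 0.0119
0.1 29 [ 0.4921 -0.0014  0.0381] -0.0171 0.0119
green top px 108
side [0.0471 0.0485 0.0503] [[ 0.5383 -0.0674]
 [ 0.6788  0.071 ]]
0.2405 0.0079
top [0.0455 0.049  0.0531] [[ 0.5366 -0.0766]
 [ 0.68    0.0672]]
0.351 -0.0017
s_8.30.png
side0.png
top0.png
```

```bash
python3 - <<'E'
from m import *
for n in('side','top'):
    s=pickle.load(open(n+'.pkl','rb')); v,u=np.mgrid[0:400,0:640]; p=dep(s,u.ravel(),v.ravel())
    k=(abs(p[:,1]+.003)<.011)&(p[:,0]>.45)&(p[:,0]<.525)&(p[:,2]>.028)&(p[:,2]<.06)
    print(n,k.sum(),np.sort(p[k,0])[-12:].round(4), np.percentile(p[k,1],[0,50,100]))
    # nearest rim edge near y=0
    b=mask(s,'blue').ravel()>0; q=onz(s,u.ravel()[b],v.ravel()[b],.047); q=q[(abs(q[:,1]+.003)<.02)&(q[:,0]<.58)&(q[:,0]>.5)]; print(np.sort(q[:,0])[:6].round(4))
E
```

```text
side 90 [0.4919 0.4921 0.4921 0.4932 0.4933 0.4935 0.4949 0.495  0.4955 0.4957
 0.4957 0.4968] [-0.01392394 -0.00296682  0.00782892]
[0.5387 0.5395 0.5396 0.5403 0.5404 0.5411]
top 111 [0.4936 0.4937 0.4938 0.4938 0.4962 0.4963 0.4965 0.4965 0.4966 0.4967
 0.4968 0.4969] [-0.01350637 -0.00484412  0.00634966]
[0.5367 0.5368 0.5368 0.5368 0.5369 0.5369]
```

View pics/s_8.30.png

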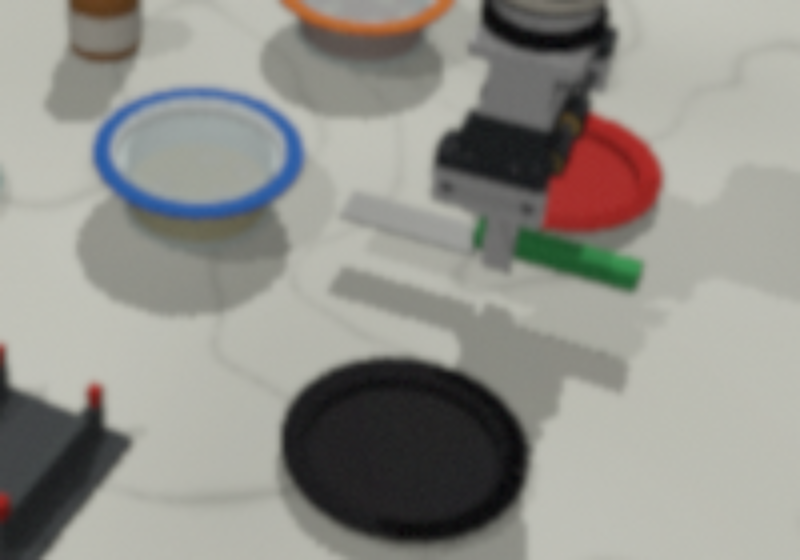

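The picture shows the spatula level in the gripper (blade tip at crop 345,205), its blade below the rim and pointing at the blue lid (195,155). I'll slide in 4.7 cm.

Request:
{"method": "move_arm", "body": {
  "deltas": [0,0,0,0.8,0,0,1,0,0,0,2,0,0,1,0,0,0,3.2,0,0,1,0,0,0,4,0,0,1,0,0,0,4.4,0,0,1,0,0,0,4.7,0,0,1,0,0,0,4.7,0,0,1]
}}

```text
time: 9.1
tool_pos: [0.4356, -0.0034, -0.0006]
ee_rot: [3.142, 0.0, -0.001]
wrist_force: [0.4, 0.6, -0.4]
width: 0.0177
finger_force: 30.0
```

```bash
cat > lid.py <<'E'
from m import *
import go
go.st()
for n in('side','top'):
    s=snap(n); b=mask(s,'blue'); b=max(comps(s,'blue'),key=lambda t:t[1][4])[2]
    v,u=np.nonzero(b); p=dep(s,u,v); c=np.median(p,0); k=np.linalg.norm(p[:,:2]-[.6085,-.004],axis=1); p=p[(k<.085)&(abs(p[:,2]-.06)<.04)]
    A=np.c_[p[:,:2]-[.6085,-.004],np.ones(len(p))]; w=np.ones(len(p))
    for _ in range(8):
        x=np.linalg.lstsq(A*w[:,None],p[:,2]*w,rcond=None)[0]; w=1/np.sqrt(1+((p[:,2]-A@x)/.002)**2)
    cnt=max(cv2.findContours(b.astype(np.uint8),cv2.RETR_EXTERNAL,cv2.CHAIN_APPROX_NONE)[0],key=len)[:,0]
    o,d=ray(s,cnt[:,0],cnt[:,1]); nrm=np.array([-x[0],-x[1],1]); P0=np.array([.6085,-.004,x[2]])
    q=o+d*(((P0-o)@nrm)/(d@nrm))[:,None]; e=cv2.fitEllipse((q[:,:2]*1000).astype(np.float32))
    print(n,'slope',x[:2].round(3),'zc',x[2].round(4),'centre',np.round(e[0],1),'x range',p[:,0].min().round(3),p[:,0].max().round(3))
E
python3 lid.py
```

```text
9.1 pos [ 0.4356 -0.0034 -0.0006] rot [ 3.1415e+00  4.0000e-04 -1.1000e-03] F [ 0.39  0.61 -0.4 ] w 0.0177 ff 30.0 q [-0.138 -0.06   1.882 -0.     1.32   1.434]
side slope [-0.003  0.004] zc 0.0481 centre [609.2  -2.8] x range 0.537 0.681
top slope [0.001 0.001] zc 0.0495 centre [608.5  -4.9] x range 0.536 0.681
```

Lid undisturbed and blade under the rim. Raising slowly.

Request:
{"method": "move_arm", "body": {
  "deltas": [0,0,0,0,0,-0.3,1,0,0,0,0,0,-0.6,1,0,0,0,0,0,-0.9,1,0,0,0,0,0,-1.2,1,0,0,0,0,0,-1.5,1,0,0,0,0,0,-1.7,1,0,0,0,0,0,-1.8,1,0,0,0,0,0,-1.8,1]
}}

```text
time: 10.0
tool_pos: [0.4357, -0.0034, 0.0178]
ee_rot: [3.141, -0.001, -0.001]
wrist_force: [0.6, -0.4, -0.4]
width: 0.0176
finger_force: 30.0
```

```bash
python3 lid.py
```

```text
10.0 pos [ 0.4357 -0.0034  0.0178] rot [ 3.1414e+00 -6.0000e-04 -1.2000e-03] F [ 0.57 -0.39 -0.44] w 0.0176 ff 30.0 q [-0.138 -0.08   1.861 -0.     1.36   1.434]
side slope [-0.111  0.007] zc 0.0543 centre [609.5  -2.4] x range 0.537 0.681
top slope [-0.112  0.001] zc 0.0553 centre [609.2  -5. ] x range 0.537 0.681
```

Request:
{"method": "move_arm", "body": {
  "deltas": [0,0,0,0,0,-0.2,1,0,0,0,0,0,-0.4,1,0,0,0,0,0,-0.6,1,0,0,0,0,0,-0.8,1,0,0,0,0,0,-0.95,1,0,0,0,0,0,-0.95,1,0,0,0,0,0,-0.95,1,0,0,0,0,0,-0.95,1]
}}

```text
time: 10.9
tool_pos: [0.4353, -0.0033, 0.027]
ee_rot: [3.142, 0.0, -0.001]
wrist_force: [0.4, -0.3, -1.9]
width: 0.0177
finger_force: 30.0
```

```bash
python3 lid.py
```

```text
10.9 pos [ 0.4353 -0.0033  0.027 ] rot [ 3.1415e+00  1.0000e-04 -1.2000e-03] F [ 0.37 -0.29 -1.94] w 0.0177 ff 30.0 q [-0.138 -0.089  1.85  -0.     1.381  1.434]
side slope [-0.189  0.004] zc 0.0586 centre [610.5  -3.1] x range 0.54 0.68
top slope [-0.19  -0.003] zc 0.0595 centre [609.9  -5. ] x range 0.538 0.682
```

Request:
{"method": "move_arm", "body": {
  "deltas": [0,0,0,0,0,0,1,0,0,0,0,0,0,1,0,0,0,0,0,0,1,0,0,0,0,0,0,1,0,0,0,0,0,0,1,0,0,0,0,0,0,1,0,0,0,0,0,0,1,0,0,0,0,0,0,1]
}}

```text
time: 11.8
tool_pos: [0.4354, -0.0034, 0.0271]
ee_rot: [3.141, 0.0, -0.001]
wrist_force: [0.5, -0.9, -0.8]
width: 0.0178
finger_force: 30.0
```

Request:
{"method": "move_arm", "body": {
  "deltas": [0,0,0,0,0,0,1,0,0,0,0,0,0,1,0,0,0,0,0,0,1,0,0,0,0,0,0,1,0,0,0,0,0,0,1,0,0,0,0,0,0,1,0,0,0,0,0,0,1,0,0,0,0,0,0,1]
}}

```text
time: 12.6
tool_pos: [0.4354, -0.0034, 0.0271]
ee_rot: [3.142, -0.0, -0.001]
wrist_force: [0.2, -0.4, -1.9]
width: 0.0176
finger_force: 30.0
```

Request:
{"method": "move_arm", "body": {
  "deltas": [0,0,0,0,0,0,1,0,0,0,0,0,0,1,0,0,0,0,0,0,1]
}}

```text
time: 12.9
tool_pos: [0.4354, -0.0034, 0.0271]
ee_rot: [3.141, 0.0, -0.001]
wrist_force: [0.5, -0.8, -2.3]
width: 0.018
finger_force: 30.0
```

```bash
python3 lid.py
```

```text
12.9 pos [ 0.4354 -0.0034  0.0271] rot [ 3.1415e+00  0.0000e+00 -1.2000e-03] F [ 0.53 -0.76 -2.35] w 0.018 ff 30.0 q [-0.138 -0.089  1.85  -0.     1.381  1.434]
side slope [-0.191  0.002] zc 0.0587 centre [610.6  -3. ] x range 0.539 0.681
top slope [-0.187 -0.   ] zc 0.0599 centre [609.9  -5. ] x range 0.538 0.682
```

Held at 0.19 rad for over 2 s. Lowering slowly, in two calls.

Request:
{"method": "move_arm", "body": {
  "deltas": [0,0,0,0,0,0.15,1,0,0,0,0,0,0.35,1,0,0,0,0,0,0.6,1,0,0,0,0,0,0.85,1,0,0,0,0,0,1.1,1,0,0,0,0,0,1.35,1,0,0,0,0,0,1.6,1,0,0,0,0,0,1.8,1]
}}

```text
time: 13.8
tool_pos: [0.4355, -0.0034, 0.0089]
ee_rot: [3.142, -0.0, -0.001]
wrist_force: [-0.0, -0.9, -1.1]
width: 0.0174
finger_force: 30.0
```

Request:
{"method": "move_arm", "body": {
  "deltas": [0,0,0,0,0,0.15,1,0,0,0,0,0,0.3,1,0,0,0,0,0,0.45,1,0,0,0,0,0,0.6,1,0,0,0,0,0,0.75,1,0,0,0,0,0,0.9,1,0,0,0,0,0,0.95,1,0,0,0,0,0,0.95,1]
}}

```text
time: 14.6
tool_pos: [0.4354, -0.0034, -0.0005]
ee_rot: [3.141, 0.0, -0.001]
wrist_force: [0.6, -1.1, -0.5]
width: 0.0173
finger_force: 30.0
```

```bash
python3 lid.py
```

```text
14.6 pos [ 0.4354 -0.0034 -0.0005] rot [ 3.1415e+00  1.0000e-04 -1.2000e-03] F [ 0.6  -1.13 -0.5 ] w 0.0173 ff 30.0 q [-0.138 -0.061  1.883 -0.     1.32   1.434]
side slope [-0.     0.003] zc 0.0485 centre [610.2  -2.4] x range 0.538 0.68
top slope [0.001 0.004] zc 0.049 centre [610.1  -5. ] x range 0.536 0.683
```

The lid is down flat and centred within about 1.5 mm. Withdrawing straight back, then up.

Request:
{"method": "move_arm", "body": {
  "deltas": [0,0,0,-0.5,0,0,1,0,0,0,-1.5,0,0,1,0,0,0,-3,0,0,1,0,0,0,-4.3,0,0,1,0,0,0,-4.8,0,-0.8,1,0,0,0,-5,0,-2.5,1,0,0,0,-5,0,-5,1,0,0,0,-5,0,-8,1]
}}

```text
time: 15.5
tool_pos: [0.3844, -0.0032, 0.0802]
ee_rot: [-3.141, 0.001, -0.001]
wrist_force: [-0.1, -0.1, -0.9]
width: 0.0177
finger_force: 30.0
```

```bash
python3 lid.py; python3 sp.py; python3 go.py .602 .287 .1175 3.1416 0 -.11
```

```text
15.5 pos [ 0.3844 -0.0032  0.0802] rot [-3.1415e+00  1.3000e-03 -1.3000e-03] F [-0.11 -0.14 -0.88] w 0.0177 ff 30.0 q [-0.156 -0.254  1.879 -0.     1.518  1.416]
side slope [-0.    -0.002] zc 0.0484 centre [610.5  -2.6] x range 0.539 0.681
top slope [-0.002 -0.001] zc 0.0492 centre [610.2  -4.9] x range 0.536 0.684
15.6 pos [ 0.3889 -0.0038  0.0846] rot [ 3.14e+00 -1.03e-02 -1.20e-03] F [ 0.1   0.28 -0.68] w 0.0177 ff 30.0 q [-0.156 -0.257  1.872 -0.     1.516  1.416]
green [0.3403 0.0022 0.1361] [ 0.3019 -0.0067  0.1269] [0.405  0.0085 0.142 ]
243
0.03 31 [ 0.4242 -0.0032  0.1248] -0.0182 0.0143
0.04 31 [ 0.4338 -0.0026  0.1247] -0.0193 0.0116
0.05 29 [ 0.4433 -0.003   0.1249] -0.0182 0.0132
0.06 34 [ 0.4535 -0.002   0.1252] -0.0201 0.0127
0.07 31 [ 0.4649 -0.0038  0.1254] -0.0182 0.0118
0.08 29 [ 0.4737 -0.0015  0.1259] -0.0167 0.0123
0.09 30 [ 0.4839 -0.0022  0.1258] -0.0183 0.0138
0.1 28 [ 0.4932 -0.0008  0.1258] -0.0202 0.0113
green top px 114
15.7 pos [ 0.3859 -0.0034  0.0802] rot [ 3.1412e+00 -2.1000e-03 -1.2000e-03] F [-0.05  0.07 -1.04] w 0.0178 ff 30.0 q [-0.156 -0.254  1.879 -0.     1.515  1.416]
(array([ 0.0003, -0.0021,  0.1088]), array([ 21.59, -29.06,  -3.7 ]))
```

Request:
{"method": "move_arm", "body": {
  "deltas": [0,0,0,0.8,-1.1,-1,1,0,0,0.01,2.2,-3,-2,1,0,0,0.02,4.4,-5.9,-3,1,0,0,0.04,7,-9.4,-3.7,1,0,0,0.05,9.6,-12.9,-3.7,1,0,0,0.06,12.2,-16.4,-3.7,1,0,0,0.08,14.8,-19.9,-3.7,1,0,0,0.1,17.2,-23.1,-3.7,1]
}}

```text
time: 16.5
tool_pos: [0.5573, 0.2289, 0.1137]
ee_rot: [3.14, 0.004, -0.101]
wrist_force: [0.8, -0.0, -0.2]
width: 0.0176
finger_force: 30.0
```

```bash
python3 go.py .603 .286 .0775 3.1416 0 -.105
```

```text
16.5 pos [0.5573 0.2289 0.1137] rot [ 3.1399  0.0039 -0.1014] F [ 0.8  -0.02 -0.25] w 0.0176 ff 30.0 q [ 0.296  0.227  1.337 -0.     1.583  1.968]
(array([0.0018, 0.0039, 0.0036]), array([ 3.98, -6.15,  3.59]))
```

Request:
{"method": "move_arm", "body": {
  "deltas": [0,0,0,1.8,-2.8,0,1,0,0,0,3.1,-4.8,0,1,0,0,0,3.8,-5.9,0.8,1,0,0,0,4,-6.1,1.8,1,0,0,0,4,-6.1,2.8,1,0,0,0,4,-6.1,3.4,1,0,0,0,4,-6.1,3.6,1,0,0,0,4,-6.1,3.6,1]
}}

```text
time: 17.3
tool_pos: [0.6032, 0.2833, 0.0803]
ee_rot: [3.141, 0.001, -0.102]
wrist_force: [-0.2, 0.6, -0.5]
width: 0.0177
finger_force: 30.0
```

```bash
python3 go.py .603 .286 -.0025 3.1416 0 -.105; python3 - <<'E'
from h import *
s=snap('side'); save('r1.png',s['image'][150:290,220:360],4)
E
```

```text
17.3 pos [0.6032 0.2833 0.0803] rot [ 3.1411e+00  6.0000e-04 -1.0200e-01] F [-0.17  0.63 -0.49] w 0.0177 ff 30.0 q [ 0.354  0.38   1.209 -0.     1.553  2.027]
(array([0.0005, 0.0006, 0.003 ]), array([-0.04, -0.27,  8.28]))
```

View pics/r1.png

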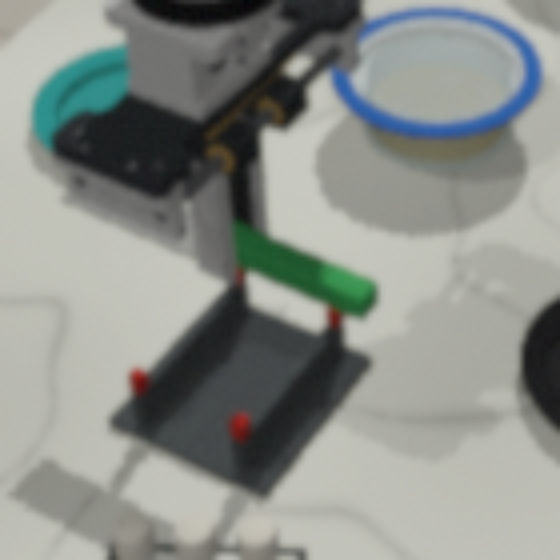

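The spatula is level above the rest, between the stops (crop 140,380 / 240,425 / 335,315 / 240,275). Lowering to just above the bars.

Request:
{"method": "move_arm", "body": {
  "deltas": [0,0,0,0,-0.1,1,1,0,0,0,0,-0.1,2.5,1,0,0,0,0,-0.1,4,1,0,0,0,0,-0.1,5.5,1,0,0,0,0,-0.1,6.6,1,0,0,0,0,-0.1,7.4,1,0,0,0,0,-0.1,7.8,1,0,0,0,0,-0.1,7.8,1]
}}

```text
time: 18.15
tool_pos: [0.6035, 0.285, 0.0018]
ee_rot: [3.141, 0.001, -0.101]
wrist_force: [-0.5, -0.2, -1.4]
width: 0.0175
finger_force: 30.0
```

Request:
{"method": "move_arm", "body": {
  "deltas": [0,0,0,0,0,0.1,1,0,0,0,0,0,0.2,1,0,0,0,0,0,0.3,1,0,0,0,0,0,0.4,1,0,0,0,0,0,0.4,1]
}}

```text
time: 18.65
tool_pos: [0.6037, 0.2851, -0.0015]
ee_rot: [3.142, -0.0, -0.101]
wrist_force: [-0.1, -0.4, -0.8]
width: 0.0177
finger_force: 30.0
```

Request:
{"method": "move_arm", "body": {
  "deltas": [0,0,0,0,0,0.05,1,0,0,0,0,0,0.1,1,0,0,0,0,0,0.1,1]
}}

```text
time: 18.95
tool_pos: [0.6038, 0.2852, -0.0024]
ee_rot: [3.142, -0.0, -0.101]
wrist_force: [0.7, -0.5, -1.1]
width: 0.0177
finger_force: 30.0
```

Level with where it was picked up. Opening slowly, in place.

Request:
{"method": "move_arm", "body": {
  "deltas": [0,0,0,0,0,0.03,0.5,0,0,0,0,0,0.03,0.4,0,0,0,0,0,0.03,0.3,0,0,0,0,0,0.03,0.1,0,0,0,0,0,0.03,-0.1,0,0,0,0,0,0.03,-0.3,0,0,0,0,0,0.03,-0.5,0,0,0,0,0,0.03,-0.5]
}}

```text
time: 19.75
tool_pos: [0.6038, 0.2851, -0.0027]
ee_rot: [3.142, -0.0, -0.101]
wrist_force: [-0.5, 0.5, 0.6]
width: 0.0684
finger_force: 0.0
```

Request:
{"method": "move_arm", "body": {
  "deltas": [0,0,0,0,0,0,-0.7,0,0,0,0,0,0,-0.7,0,0,0,0,0,0,-0.7,0,0,0,0,0,-0.5,-0.7,0,0,0,0,0,-1.5,-0.7,0,0,0,0,0,-3,-0.7,0,0,0,0,0,-5,-0.7,0,0,0,0,0,-7.5,-0.7]
}}

```text
time: 20.55
tool_pos: [0.6035, 0.285, 0.0737]
ee_rot: [3.141, 0.0, -0.101]
wrist_force: [0.7, -0.1, -0.6]
width: 0.0799
finger_force: 0.0
```

Request:
{"method": "move_arm", "body": {
  "deltas": [0,0,0,0,0,-3,-0.7,0,0,0,0,0,-6,-0.7,0,0,0,-1,1,-8,-0.7,0,0,0,-3,3,-9,-0.7,0,0,0,-6,6,-9,-0.7,0,0,0,-9,9,-9,-0.7,0,0,0,-11,11,-9,-0.7,0,0,0,-12,12,-9,-0.7]
}}

```text
time: 21.35
tool_pos: [0.471, 0.1767, 0.1647]
ee_rot: [-3.141, -0.003, -0.102]
wrist_force: [0.5, 0.3, 0.4]
width: 0.08
finger_force: 0.0
```

```bash
python3 lid.py; python3 - <<'E'
from m import *
s=pickle.load(open('side.pkl','rb'))
v,u=np.nonzero(mask(s,'green')); p=dep(s,u,v); p=p[(abs(p[:,2]-.05)<.03)]
print('handle top z',np.percentile(p[:,2],[5,50,95]).round(4)); k=p[:,2]>.048; print(np.polyfit(p[k,0],p[k,2],1).round(3))
q=onz(s,u,v,.05); print(cv2.minAreaRect((q[:,:2]*1000).astype(np.float32)), len(u))
s=pickle.load(open('top.pkl','rb')); v,u=np.nonzero(mask(s,'green')); q=onz(s,u,v,.053); print('top',len(u),cv2.minAreaRect((q[:,:2]*1000).astype(np.float32)))
s=pickle.load(open('side.pkl','rb'));save('end.png',s['image'][110:290,220:420],4*.75)
E
```

```text
21.35 pos [0.471  0.1767 0.1647] rot [-3.1409e+00 -3.1000e-03 -1.0190e-01] F [0.54 0.33 0.39] w 0.08 ff 0.0 q [ 0.247 -0.018  1.502 -0.     1.654  1.919]
side slope [-0.005  0.   ] zc 0.0485 centre [6.135e+02 5.000e-01] x range 0.562 0.681
top slope [ 0.004 -0.005] zc 0.0494 centre [610.2  -4.9] x range 0.537 0.683
handle top z [0.0414 0.0517 0.0543]
[-0.001  0.053]
((568.83984375, 291.46759033203125), (29.355588912963867, 111.1782455444336), 84.27906036376953) 399
top 101 ((600.5855712890625, 282.0279846191406), (18.29093360900879, 42.454933166503906), 83.9316177368164)
```

View pics/end.png

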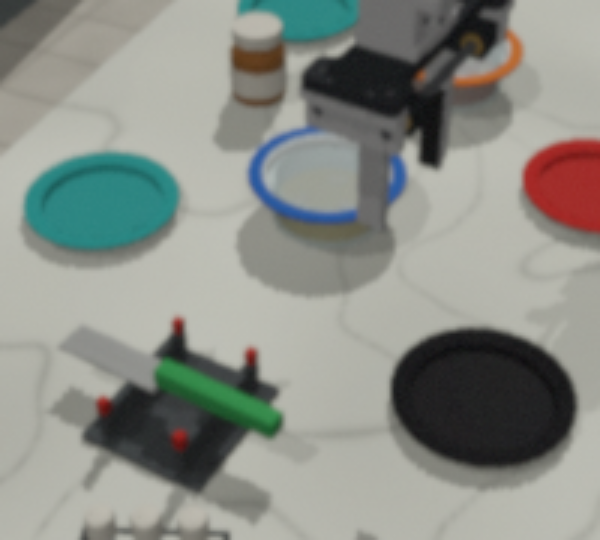

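The spatula (crop 220,395) lies level across both bars. The lid (328,175) is flat on its dish, its left edge visible and the right partly hidden by the gripper, which hangs free above.

```bash
python3 -c "
from bench import robot
print(robot.close_job())"
```

```text
the job is handed in; nothing more can be done
None
```

I aired the blue-rimmed dish (lid held at about 0.19 rad for over 2 s), set the lid back flat within about 2 mm of centre, laid the spatula level across both bars of its rest, and handed the job in at about 21 s; no verdict was returned.

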